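# Feel along a ground weld bead

### The arm

A 6-joint arm with a two-finger parallel gripper is mounted at the origin on the work surface. World frame = base frame: x ahead of the robot, y to its left, z up, the work surface at z = 0. Lengths are in mm, angles in rad, forces in N, time in s.
With the tool pointing down it reaches from about 350 to 875 mm from the base axis. Payload 4.2 kg.
Tool frame: the origin (TCP) lies midway between the tips of the shut fingers; the grasp point (between the pads) lies 19 mm behind it (arm.tcp_to_grasp is the distance from the TCP to the grasp point, in mm); z points along the fingers, y is the line along which they close (so a half turn about z gives the same grasp; the last joint's range is limited). The gripper opens to 85 mm and grips with 20 to 120 N. Pads are 22 mm wide; open, the fingers measure 114 mm over their backs; the gripper's body (76 mm by 85 mm) begins 54 mm behind the grasp point. The pads swing forward as they close: fully open they stand 13 mm farther back than shut.
Start: joints at [1.496, 0.385, 0.008, 0, -1.194, -0.259], TCP at [204.74, 590.492, 231.312] pointing down, gripper open.
Joint ranges: [-3.14, 3.14], [-1.21, 2.06], [-1.07, 1.41], [-3.16, 2.05], [-2.99, -0.16], [-3.1, 3.1]. Speed limits (rad/s): [2.79, 2.79, 3.14, 3.14, 3.14, 3.14].

### API

Orientations are given as a unit quaternion [x, y, z, w].
In Python, from bench import arm, get_image gives the robot as it stands.
- The arm moves only by the tool drive_tool, never from a script. Its argument "deltas" is a list of rows, each a list of 2 entries, a list of its own where there are three numbers: the shift along the tool's x, y, z in cm, then the turn, a rotation vector about the tool's x, y, z in degrees. In form: [[[x, y, z], [ax, ay, az]], ...]. A call has 1 to 12 rows; each row shifts and turns the commanded pose from where the row before left it, along the tool's axes as they then stand; what a row does not reach is not made up. A row lasts 1/10 s, in which the tool goes at most 50 mm and 8.59 degrees, less where a joint would pass 70% of its speed; a pose out of reach is approached as far as the arm can. A call with a gripper value outside its range is refused whole. "claw" is the finger opening in cm, from 0 to 8.54, set as the call begins (left out, the last holds). The fingers move at their own pace and stop on an object; the grip force is fixed at half the most. Time passes only in rows, so rows that do not move let the fingers close. It gives the time, the measured TCP pose, the force, the opening and the grip force at its end, in the units of the state.
- arm.read_state(): the state, without advancing time (a new reading comes with each control period).
- get_image(name): name is "scene" or "top" or "wrist"; returns a dict with "img" (480x640x3 uint8, red, green, blue), "fx", "fy", "cx", "cy" (pixels), "eye" and "orientation" of the camera in the world; the wrist camera has in their place "mount" (4x4, takes a point from camera to tool coordinates, whose origin is the TCP and whose axes are the flange's). Camera axes: x right, y down, z forward; pixel columns grow to the right and rows downward; lengths in mm; the calibration is good to about 2 mm. A picture is of the moment at which its call begins: read the wrist's pose just before it. There is no depth.
- arm.job_done(): hands the job in; it is judged then, once.
The state is a dict: "clock": time; "joints": joint angles; "joint_vel": joint speeds; "joint_efforts": joint torques, N m; "position": TCP position; "ee_rot": TCP orientation; "contact_force": force on the tool from outside, world axes, zero at the start; "wrist_torque": the same for the moment, N m; "gripper_width": finger opening in mm; "grasp_force": force on a finger pad.
Only numpy, scipy, OpenCV 4.12 (cv2) and the standard library are available. Lean on these libraries where they do the work, as an engineer would, in place of code of your own. Each camera call takes 0.05 s, during which the arm holds its last target. There are 200 camera calls.

### The job

Check the weld for rough spots: with the fingers shut and pointing straight down, run the fingertips along the top of the raised weld bead on the plate, touching it lightly all the way, from the end nearer the plate's round boss to the far end, then lift clear. The plate lies loose in a sprung cradle: do not press so hard that the cradle goes down to its stop, do not lift the plate or push it out of its place, and leave the sander, the stack of discs and the air coupler where they are.

Things in the scene. Friction and masses are not known exactly. Their poses are not given: they have to be found in the camera images.
- plate: Dark grey primed metal plate 210 x 130 x 8 mm, about 0.4 kg, lying loose and level in the sprung cradle with 1.5 mm play all round. Origin: centre of its underside; x along its length, y across it, z up. A round boss (22 mm across, 10 mm tall) stands on it near one corner, at x = -82, y = -42 mm.
- bead: The raised weld bead: one bright bare-metal, smooth S-shaped ridge on the plate's top, 10 mm wide, round-backed, its crest 5 mm above the plate. It runs along the plate from x = -85, y = +30 mm (the end at the boss's end of the plate, 70 mm from the boss) to x = +85, y = -30 mm, about 180 mm along the curve: y = 30 mm * cos(pi (x + 85) / 170). Same origin and axes as the plate.
- bead_0 (a point): Point 0 of 6 spaced evenly (about 33 mm apart) along the crest of the bead, 8 mm in from the end by the boss (the starting end). At rest it is 56 mm above the table.
- bead_1 (a point): Point 1 of 6 spaced evenly (about 33 mm apart) along the crest of the bead. At rest it is 56 mm above the table.
- bead_2 (a point): Point 2 of 6 spaced evenly (about 33 mm apart) along the crest of the bead. At rest it is 56 mm above the table.
- bead_3 (a point): Point 3 of 6 spaced evenly (about 33 mm apart) along the crest of the bead. At rest it is 56 mm above the table.
- bead_4 (a point): Point 4 of 6 spaced evenly (about 33 mm apart) along the crest of the bead. At rest it is 56 mm above the table.
- bead_5 (a point): Point 5 of 6 spaced evenly (about 33 mm apart) along the crest of the bead, 8 mm in from the finishing end, farthest from the boss. At rest it is 56 mm above the table.
- cradle (a joint): How far the plywood cradle with the plate in it is pushed down on its springs, m: 0 at rest (up), 0.012 at its stop. It stays level. It begins to sink at a downward push of about 2 N and then takes about 0.5 N more per mm, so about 4 to 5 N at 5 mm and about 8 N at the stop.
- nest (a point): Centre of the cradle's inner floor, 43 mm above the table at rest; axes as the foot's. Cradle outside 230 x 150 mm; its rim, 8.5 mm wide, ends 3 mm below the plate's top.
- foot: Fixed dark steel foot under the cradle, 250 x 170 x 14 mm, bolted down. Origin: centre of its underside; axes parallel to the plate's.
- discs: Bystander: a stack of round sanding discs, 125 mm across, 10 mm tall, lying loose on the table beside the foot. Origin: centre of its underside.
- sander: Bystander: a palm sander standing loose on its 118 mm round pad, 90 mm tall, its hose stub reaching 110 mm out along its x axis at 45 mm height. Origin: centre of its underside.
- coupler: Bystander: a small brass air coupler standing upright on the table, 24 mm across, 45 mm tall. Origin: centre of its underside.
Things that resemble listed ones, but are neither listed nor needed, are in the scene too. Leave any brown or yellow look-alike of the plate alone.

How it is judged:
By the outcome, as a careful person would: the job done as asked, in the order asked, and still so for the second after the job is handed in, with the robot touching nothing.
It also fails if it takes over 38 s, if anything falls off the work surface, if the arm or the gripper's body presses on something with over 40 N, if the wrist force passes 120 N, or if a joint passes its speed limit or range.

## Working session

There is one attempt and no reset: what is moved stays moved. The work goes in short steps, Python scripts to look and compute and a tool call to move; the robot and the scene stay as the last step left them, time stands still between calls to the robot, and variables do not carry over. Pictures are saved under pics/ and viewed, at most 10 in all, crops included, and the job is handed in when it is done.

Besides the shell and the picture viewer there is one more tool, called after ">>>" as a command line: name --argument value ..., lists and objects as JSON in quotes. drive_tool: Moves the arm, as the interface text tells. Its arguments: {"type":"object","properties":{"deltas":{"type":"array"},"claw":{"type":"number"}},"required":["deltas"]}

```bash
mkdir -p pics; ls; python3 - <<'E'
from bench import arm,get_image
import cv2
s=arm.read_state();print(s)
for n in("top","scene"):
    d=get_image(n);cv2.imwrite(f"pics/{n}0.png",d["img"][:,:,::-1]);print({k:v for k,v in d.items() if k!="img"})
E
```

```text
pics
{'clock': 0.0, 'joints': array([ 1.49558803e+00,  3.85560902e-01,  6.61239865e-03, -5.21657371e-04,
       -1.19396258e+00, -2.58602830e-01]), 'joint_vel': array([-3.54090307e-04,  6.26386642e-05, -3.70779458e-04,  5.72180078e-04,
       -6.29727213e-05,  1.66726091e-03]), 'joint_efforts': array([ 9.68204768e-04, -3.92288840e+01,  1.88397628e+01,  4.18595999e+00,
       -4.70694155e-03,  5.11492971e-06]), 'position': array([204.56183665, 589.95908877, 230.21032382]), 'ee_rot': array([ 9.86086999e-01, -1.66226514e-01, -1.44584663e-04,  1.07513275e-03]), 'contact_force': array([ 0.55781081, -0.34217131,  0.8641548 ]), 'wrist_torque': array([ 0.00824403, -0.01037014,  0.02077775]), 'grasp_force': 0.0, 'gripper_width': 85.21809311094556}
{'fx': 551.171562653341, 'fy': 551.171562653341, 'cx': 319.40820049503816, 'cy': 236.54041322203275, 'eye': array([ 336.02256353,   68.57299926, 1223.385353  ]), 'orientation': array([ 0.71736421, -0.68932103,  0.06947889, -0.07346965])}
{'fx': 439.58936203058835, 'fy': 439.58936203058835, 'cx': 326.3445898143072, 'cy': 240.90195231189475, 'eye': array([1010.02025505,   98.04172427,  724.78940402]), 'orientation': array([ 0.66690622,  0.68920371, -0.2072121 , -0.19312557])}
```

View pics/top0.png

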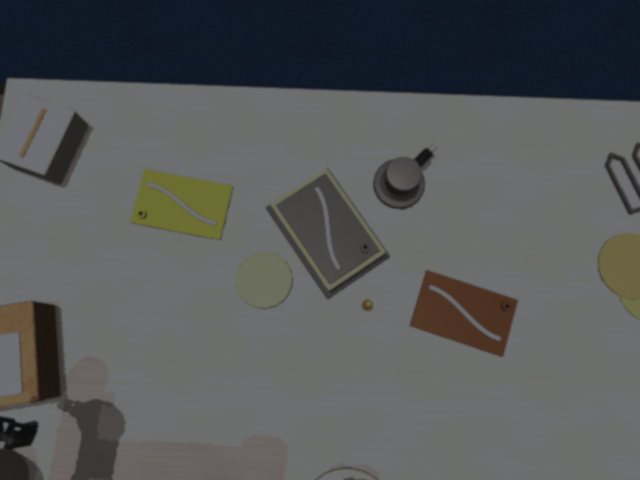

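View pics/scene0.png

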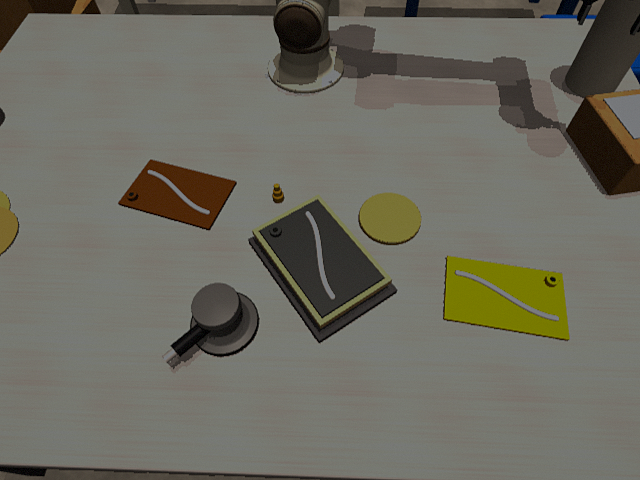

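The top view shows three look-alikes: a yellow plate (182,204), a brown plate (464,313), and the dark grey plate in the cradle (328,230). I choose the grey one. Its boss is at (365,248), so the starting end is (337,267) and the far end is (319,189). The scene view agrees, with the boss at (275,230), the start at about (309,213) and the far end at about (332,296).

```bash
cat > h.py <<'E'
import numpy as np,cv2
from scipy.spatial.transform import Rotation as R
from scipy.optimize import least_squares
from bench import arm,get_image
def ray(d,uv):
    uv=np.atleast_2d(uv).astype(float)
    c=np.c_[(uv[:,0]-d["cx"])/d["fx"],(uv[:,1]-d["cy"])/d["fy"],np.ones(len(uv))]
    if "mount" in d:
        T=np.asarray(d["mount"]);s=d["state"];q=R.from_quat(s["ee_rot"])
        return q.apply(T[:3,3])+s["position"],q.apply(c@T[:3,:3].T)
    return d["eye"],R.from_quat(d["orientation"]).apply(c)
def cast(d,uv,z):
    e,r=ray(d,uv);return e+r*((z-e[2])/r[:,2])[:,None]
def beadmask(im,roi,thr=None):
    x0,y0,x1,y1=roi
    g=im[y0:y1,x0:x1].astype(int)
    m=((g.min(2)>(thr or 110))&(g.max(2)-g.min(2)<25)).astype(np.uint8)
    n,l,st,c=cv2.connectedComponentsWithStats(m)
    k=1+np.argmax(st[1:,4]);ys,xs=np.nonzero(l==k)
    return np.c_[xs+x0,ys+y0],st[k]
def bead(x):return 30*np.cos(np.pi*(x+85)/170)
def fit(P,x0):
    # pose of plate (x,y,yaw) from bead world points: curve residual + ends
    def loc(p):
        c,s=np.cos(p[2]),np.sin(p[2]);d=P[:,:2]-p[:2]
        return d@np.array([[c,-s],[s,c]])
    def f(p):
        L=loc(p);x=np.clip(L[:,0],-85,85)
        sl=-30*np.pi/170*np.sin(np.pi*(x+85)/170)
        return np.r_[(L[:,1]-bead(x))/np.hypot(1,sl),3*(L[:,0].max()+L[:,0].min())]
    r=least_squares(f,x0);L=loc(r.x);return r.x,np.sqrt(np.mean(r.fun[:-1]**2)),L[:,0].min(),L[:,0].max()
E
python3 - <<'E'
from h import *
for n,roi,b,e0,e1 in(("top",(300,180,352,278),(365,248),(337,267),(319,189)),("scene",(298,205,345,305),(275,230),(309,213),(332,296))):
    d=get_image(n)
    print(n,"boss",cast(d,b,61),"s",cast(d,e0,56),"e",cast(d,e1,56), "px", d["img"][e0[1],e0[0]])
    uv,st=beadmask(d["img"],roi,90);print(st)
    P=cast(d,uv,55);a=cast(d,e0,56)[0,:2];z=cast(d,e1,56)[0,:2]
    yaw=np.arctan2(*(z-a)[::-1])+np.arctan2(60,170)
    print(fit(P,[*(a+z)/2,yaw]))
    print("coupler/disc/sander",cast(d,(367,305) if n=="top" else (278,192),40), cast(d,(264,280) if n=="top" else(390,218),10),cast(d,(403,174) if n=="top" else (216,302),90))
d=get_image("top");cv2.imwrite("pics/crop.png",cv2.resize(d["img"][160:310,250:450,::-1],None,fx=3,fy=3))
E
```

```text
top boss [[553.32828666 -18.66204781  61.        ]] s [[510.60056108  39.80134383  56.        ]] e [[682.24248558  85.21373137  56.        ]] px [104 106 109]
[ 15   8  25  81 336]
(array([597.03691277,  64.15809227,   0.6353179 ]), np.float64(2.5033751344192097), np.float64(-86.8991302491079), np.float64(86.92978181986848))
coupler/disc/sander [[433.61598253 -27.40462983  40.        ]] [[482.04597362 199.02990331  10.        ]] [[712.76745455 -94.28357947  90.        ]]
scene boss [[560.01277227 -18.93183781  61.        ]] s [[515.94778585  40.6756856   56.        ]] e [[687.4241788   89.13436229  56.        ]] px [125 127 130]
[  8   6  29  88 438]
(array([600.87531855,  63.31422288,   0.63502742]), np.float64(2.4757270972387992), np.float64(-88.56797807432858), np.float64(88.57889326588429))
coupler/disc/sander [[453.7242435 -25.7742403  40.       ]] [[489.77917065 199.53377858  10.        ]] [[719.96630833 -93.58466493  90.        ]]
```

View pics/crop.png

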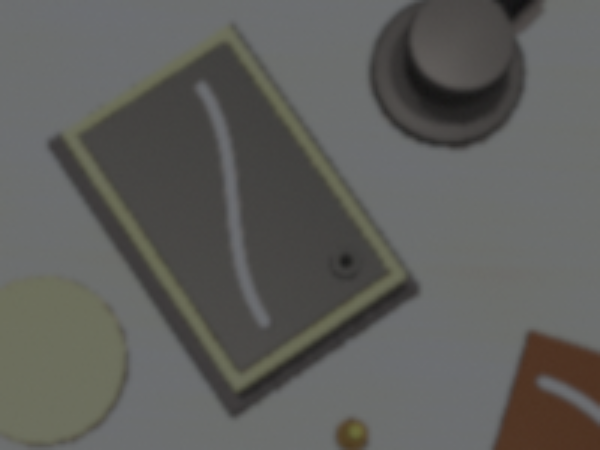

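The crop confirms the choice: dark grey plate, boss at lower right, and the starting end of the bead beside it. I'll go above it for a wrist-camera measurement.

>>> drive_tool --deltas '[[[2.0,1.35,0],[0,0,0]],[[3.9,2.63,0],[0,0,0]],[[3.9,2.63,0],[0,0,0]],[[3.9,2.63,0],[0,0,0]],[[3.9,2.63,0],[0,0,0]],[[3.9,2.63,0],[0,0,0]],[[3.9,2.63,0],[0,0,0]],[[3.9,2.63,0],[0,0,0]],[[3.9,2.63,0],[0,0,0]],[[3.9,2.63,0],[0,0,0]],[[3.9,2.63,0],[0,0,0]],[[3.9,2.63,0],[0,0,0]]]' --claw 0

```text
clock: 1.45
position: [530.6, 155.6, 231.5]
ee_rot: [0.986, -0.166, 0.0, -0.0]
contact_force: [0.5, 0.4, 0.4]
gripper_width: 0.3
grasp_force: 0.0
```

>>> drive_tool --deltas '[[[3.9,2.63,0],[0,0,0]],[[3.5,2.3,0],[0,0,0]],[[2.0,1.4,0],[0,0,0]],[[0,0,0],[0,0,8]],[[0,0,0],[0,0,8]],[[0,0,0],[0,0,8]],[[0,0,0],[0,0,8]],[[0,0,0],[0,0,8]],[[0,0,0],[0,0,8]],[[0,0,0],[0,0,8]],[[0,0,0],[0,0,0]],[[0,0,0],[0,0,0]]]'

```text
clock: 2.65
position: [597.8, 66.7, 231.2]
ee_rot: [0.794, -0.609, -0.0, 0.0]
contact_force: [-0.4, -0.2, -0.4]
gripper_width: 0.2
grasp_force: 0.0
```

```bash
python3 - <<'E'
from h import *
s=arm.read_state();d=get_image("wrist");d["state"]=s
print(s["clock"],s["position"],s["ee_rot"],s["contact_force"],s["gripper_width"],d["mount"],d["fx"])
cv2.imwrite("pics/w0.png",d["img"][:,:,::-1])
E
```

```text
2.65 [597.75153215  66.67069541 231.19348136] [ 7.93543083e-01 -6.08514055e-01 -9.57154287e-05  1.04870412e-04] [-0.43354491 -0.22516498 -0.41799819] 0.17132030329776812 [[ 1.43704072e-04 -9.53445736e-01 -3.01564599e-01  7.75275880e+01]
 [ 9.99999934e-01  3.66647848e-05  3.60606585e-04  7.38911631e-02]
 [-3.32762009e-04 -3.01564631e-01  9.53445679e-01 -1.42497600e+02]
 [ 0.00000000e+00  0.00000000e+00  0.00000000e+00  1.00000000e+00]] 347.63884679817676
```

View pics/w0.png

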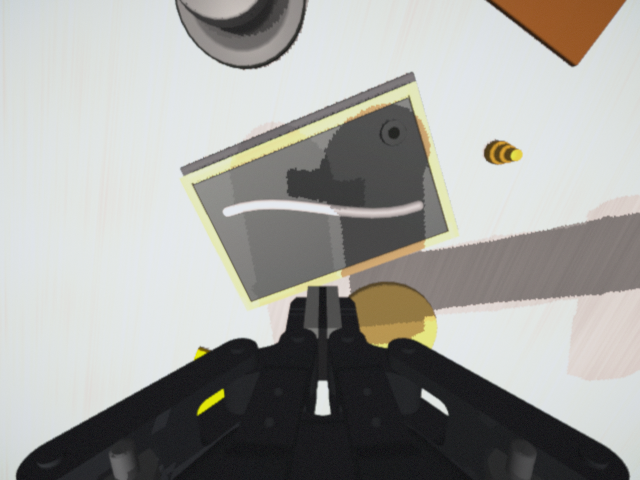

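The wrist view shows the whole bead, from the start at (421,206) by the boss (392,132) to the far end at (226,212). The fingertips are at about (323,288).

```bash
python3 - <<'E'
from h import *
from scipy.optimize import brentq
from scipy.integrate import quad
s=arm.read_state();d=get_image("wrist");d["state"]=s
g=d["img"].max(2);x0,y0,x1,y1=195,180,440,240
th=cv2.morphologyEx(g,cv2.MORPH_TOPHAT,np.ones((25,25),np.uint8))[y0:y1,x0:x1]
sat=(g-d["img"].min(2))[y0:y1,x0:x1]
m=((th>45)&(sat<40)).astype(np.uint8)
n,l,st,c=cv2.connectedComponentsWithStats(m);print(st[st[:,4]>60])
k=l[206-y0-3:206-y0+9,300-x0].max();ys,xs=np.nonzero(l==k);uv=np.c_[xs+x0,ys+y0]
P=cast(d,uv,55);r=fit(P,[597,64,.635]);print(r)
print("boss",cast(d,(392,132),61),cast(d,[(421,206),(226,212)],56))
# tip check
T=np.linalg.inv(d["mount"]);p=T@[0,0,0,1];print("tip px",p[0]/p[2]*d["fx"]+d["cx"],p[1]/p[2]*d["fy"]+d["cy"])
# two-view triangulation-ish: same fit on top image using tophat
d2=get_image("top");uv2,_=beadmask(d2["img"],(300,180,352,278),85);print(len(uv2),fit(cast(d2,uv2,55),[597,64,.635]))
E
```

```text
[[    0     0   245    60 12712]
 [   28    20   201    19  1986]]
(array([598.82838269,  62.16073263,   0.63794351]), np.float64(2.7367168948919023), np.float64(-88.88220112576856), np.float64(88.40576416779759))
boss [[558.57916938 -19.85257705  61.        ]] [[510.52450993  35.72451775  56.        ]
 [685.112587    88.49874571  56.        ]]
tip px 321.9558985528281 304.52731983436524
90 (array([552.79471893,  54.83329991,   0.77758932]), np.float64(1.981943329914347), np.float64(-41.96364269604794), np.float64(41.708341345966325))
```

Three views agree to about 2 mm on the pose: (598.8, 63.2) and 36.5°. Next I work out the moves in tool axes.

```bash
cat > plan.py <<'E'
from h import *
def path(n=31,p=(598.8,63.2,.6365),xa=-82,xb=82):
    xs=np.linspace(xa,xb,4000);L=np.r_[0,np.cumsum(np.hypot(np.diff(xs),np.diff(bead(xs))))]
    x=np.interp(np.linspace(0,L[-1],n),L,xs);q=np.c_[x,bead(x)]
    c,s=np.cos(p[2]),np.sin(p[2]);return q@np.array([[c,s],[-s,c]])+p[:2]
E
python3 - <<'E'
from plan import *
s=arm.read_state();q=R.from_quat(s["ee_rot"]).as_matrix()
W=path();P=np.c_[W,np.full(len(W),75)]
print(W[[0,-1]],"to start (cm)",(q.T@(P[0]-s["position"])/10).round(2))
print(((np.diff(P,axis=0)/10)@q).round(2)[:,:2].tolist())
E
```

```text
[[515.05301864  38.54883929]
 [682.54698136  87.85116071]] to start (cm) [ 0.58  8.72 15.63]
[[-0.18, -0.56], [-0.15, -0.57], [-0.12, -0.58], [-0.09, -0.58], [-0.06, -0.59], [-0.03, -0.59], [-0.01, -0.59], [0.01, -0.59], [0.03, -0.59], [0.04, -0.59], [0.05, -0.59], [0.06, -0.58], [0.07, -0.58], [0.07, -0.58], [0.08, -0.58], [0.08, -0.58], [0.07, -0.58], [0.07, -0.58], [0.06, -0.58], [0.05, -0.59], [0.04, -0.59], [0.03, -0.59], [0.01, -0.59], [-0.01, -0.59], [-0.03, -0.59], [-0.06, -0.59], [-0.09, -0.58], [-0.12, -0.58], [-0.15, -0.57], [-0.18, -0.56]]
```

>>> drive_tool --deltas '[[[0.2,2.2,0],[0,0,0]],[[0.2,3.0,1.0],[0,0,0]],[[0.18,2.5,2.5],[0,0,0]],[[0,1.0,3.5],[0,0,0]],[[0,0,3.5],[0,0,0]],[[0,0,2.5],[0,0,0]],[[0,0,1.5],[0,0,0]],[[0,0,0.8],[0,0,0]],[[0,0,0],[0,0,0]],[[0,0,0],[0,0,0]]]'

```text
clock: 3.8
position: [515.9, 39.0, 79.0]
ee_rot: [0.793, -0.609, 0.0, -0.001]
contact_force: [0.2, -1.0, 0.1]
gripper_width: 0.1
grasp_force: 0.0
```

```bash
python3 - <<'E'
from plan import *
s=arm.read_state();d=get_image("wrist");d["state"]=s
print(s["clock"],s["position"],s["contact_force"])
T=np.linalg.inv(d["mount"]);q=R.from_quat(s["ee_rot"])
W=path(9);P=q.inv().apply(np.c_[W,np.full(9,56)]-s["position"]);P=P@T[:3,:3].T+T[:3,3]
uv=np.c_[P[:,0]/P[:,2]*d["fx"]+d["cx"],P[:,1]/P[:,2]*d["fy"]+d["cy"]]
im=d["img"][:,:,::-1].copy()
for a in uv.round().astype(int):cv2.circle(im,a.tolist(),2,(0,0,255),-1)
print(uv.round());cv2.imwrite("pics/w1.png",im)
E
```

```text
3.8 [515.91224164  38.95899437  79.01889171] [ 0.21606693 -0.96204696  0.07584149]
[[324. 283.]
 [283. 292.]
 [241. 294.]
 [199. 291.]
 [157. 287.]
 [114. 282.]
 [ 72. 279.]
 [ 30. 281.]
 [ -8. 290.]]
```

View pics/w1.png

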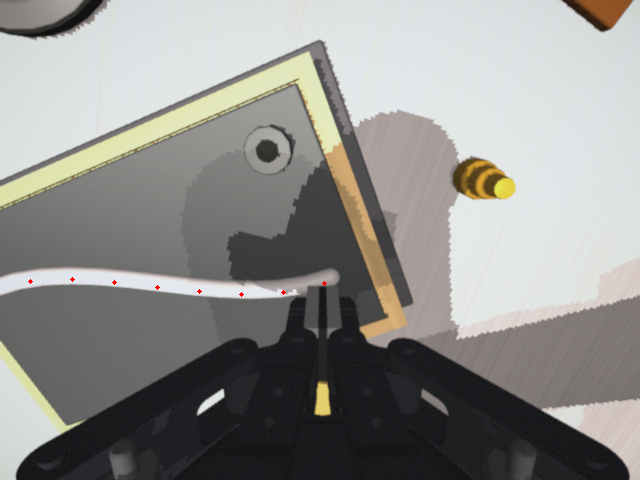

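The red prediction lies on the bead within about 1.5 mm, slightly low by 3 px, and the start cap is at (333,277). I'll correct by +1 mm in x and descend.

>>> drive_tool --deltas '[[[0.06,0.05,0.6],[0,0,0]],[[0.06,0.04,0.6],[0,0,0]],[[0,0,0.4],[0,0,0]],[[0,0,0.1],[0,0,0]],[[0,0,0.1],[0,0,0]],[[0,0,0],[0,0,0]],[[0,0,0],[0,0,0]]]'

```text
clock: 4.55
position: [514.8, 37.4, 60.4]
ee_rot: [0.793, -0.61, 0.0, -0.0]
contact_force: [0.1, -0.8, 0.1]
gripper_width: -0.2
grasp_force: 0.0
```

>>> drive_tool --deltas '[[[0,0,0.1],[0,0,0]],[[0,0,0.1],[0,0,0]],[[0,0,0],[0,0,0]],[[0,0,0],[0,0,0]]]'

```text
clock: 4.95
position: [514.6, 37.3, 58.3]
ee_rot: [0.793, -0.61, -0.0, 0.0]
contact_force: [0.0, 0.3, 0.7]
gripper_width: -0.1
grasp_force: 0.0
```

>>> drive_tool --deltas '[[[0,0,0.1],[0,0,0]],[[0,0,0.1],[0,0,0]],[[0,0,0],[0,0,0]],[[0,0,0],[0,0,0]]]'

```text
clock: 5.35
position: [514.6, 37.4, 56.3]
ee_rot: [0.793, -0.61, -0.0, 0.0]
contact_force: [0.4, -0.7, 0.0]
gripper_width: -0.0
grasp_force: 0.0
```

>>> drive_tool --deltas '[[[0,0,0.1],[0,0,0]],[[0,0,0.1],[0,0,0]],[[0,0,0],[0,0,0]],[[0,0,0],[0,0,0]]]'

```text
clock: 5.75
position: [514.7, 37.4, 54.5]
ee_rot: [0.793, -0.61, 0.0, -0.0]
contact_force: [-0.9, 0.5, 3.0]
gripper_width: -0.3
grasp_force: 1.2
```

Contact at the expected height with 3 N. I'll go a little deeper, then slide.

>>> drive_tool --deltas '[[[0,0,0.1],[0,0,0]],[[0,0,0.1],[0,0,0]],[[-0.09,-0.28,0],[0,0,0]],[[-0.09,-0.28,0],[0,0,0]],[[-0.15,-0.57,0],[0,0,0]],[[-0.12,-0.58,0],[0,0,0]],[[-0.09,-0.58,0],[0,0,0]],[[-0.06,-0.59,0],[0,0,0]]]'

```text
clock: 6.55
position: [541.5, 50.9, 52.3]
ee_rot: [0.793, -0.61, -0.0, 0.0]
contact_force: [-2.6, -0.8, 3.5]
gripper_width: 0.3
grasp_force: 1.8
```

```bash
python3 - <<'E'
from plan import *
s=arm.read_state();d=get_image("wrist")
print(s["clock"],s["position"],s["contact_force"],(path()[6]-s["position"][:2]))
cv2.imwrite("pics/w2.png",d["img"][:,:,::-1])
E
```

```text
6.55 [541.50328241  50.87765566  52.26776405] [-2.55528855 -0.81358277  3.5472044 ] [5.33809626 2.63689287]
```

View pics/w2.png

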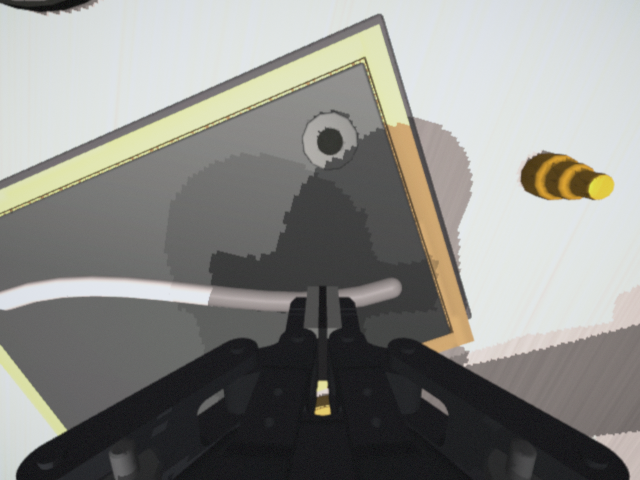

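The tip is on the bead (about (323,301)) with the cradle down about 3.5 mm. The plate is in its seat. I'll continue with a small +1 mm trim in x.

>>> drive_tool --deltas '[[[0.02,-0.59,0],[0,0,0]],[[0.04,-0.59,0],[0,0,0]],[[0.01,-0.59,0],[0,0,0]],[[0.03,-0.59,0],[0,0,0]],[[0.04,-0.59,0],[0,0,0]],[[0.05,-0.59,0],[0,0,0]],[[0.06,-0.58,0],[0,0,0]],[[0.07,-0.58,0],[0,0,0]],[[0.07,-0.58,0],[0,0,0]],[[0.08,-0.58,0],[0,0,0]],[[0.08,-0.58,0],[0,0,0]]]'

```text
clock: 7.7
position: [605.1, 61.8, 52.3]
ee_rot: [0.793, -0.61, 0.0, -0.0]
contact_force: [-3.4, -0.7, 3.4]
gripper_width: 0.2
grasp_force: 1.8
```

```bash
python3 - <<'E'
from plan import *
s=arm.read_state();d=get_image("wrist")
q=R.from_quat(s["ee_rot"]).as_matrix()
print(s["clock"],s["position"],s["contact_force"],"tool err to wp16",q.T@np.r_[path()[16]-s["position"][:2],0])
g=d["img"].max(2)[260:310,[230,260,285,360,390]].astype(int);print(g[::3].T)
E
```

```text
7.7 [605.10417998  61.84052071  52.32841207] [-3.40406762 -0.65376641  3.44969593] tool err to wp16 [-2.17767851e+00 -8.72281060e-02  1.41704125e-05]
[[ 57  58  59  57  58  57  58  58  57 107 142 160 175 168 158 139 101]
 [ 59  57  59  56  58  59  58  58  58  88 137 156 174 176 161 148  80]
 [ 60  58  60  57  59  57  58  59  56  59 115 144 163 183 172 158 137]
 [ 57  61  58  59  57  57  58  58  59  57  60  58  61 125 148 167 182]
 [ 71  71  60  59  60  60  61  56  59  59  58  59  57  60 124 149 166]]
```

The bead is centred under the tip (interpolated row 304 against 304.5 for the TCP). Continuing to the end.

>>> drive_tool --deltas '[[[0.07,-0.58,0],[0,0,0]],[[0.07,-0.58,0],[0,0,0]],[[0.06,-0.58,0],[0,0,0]],[[0.05,-0.59,0],[0,0,0]],[[0.04,-0.59,0],[0,0,0]],[[0.03,-0.59,0],[0,0,0]],[[0.01,-0.59,0],[0,0,0]],[[-0.01,-0.59,0],[0,0,0]],[[-0.03,-0.59,0],[0,0,0]],[[-0.06,-0.59,0],[0,0,0]]]'

```text
clock: 8.75
position: [662.4, 74.7, 52.3]
ee_rot: [0.793, -0.61, 0.0, 0.0]
contact_force: [-2.2, -1.2, 3.7]
gripper_width: -0.2
grasp_force: 1.8
```

```bash
python3 - <<'E'
from plan import *
s=arm.read_state();d=get_image("wrist")
q=R.from_quat(s["ee_rot"]).as_matrix()
print(s["clock"],s["position"],s["contact_force"],"tool err to wp26",q.T@np.r_[path()[26]-s["position"][:2],0])
cv2.imwrite("pics/w3.png",d["img"][:,:,::-1])
E
```

```text
8.75 [662.41747078  74.69596483  52.30915838] [-2.20656119 -1.19450097  3.71666785] tool err to wp26 [-2.16934165e+00  1.38082748e-02 -1.87809967e-04]
```

View pics/w3.png

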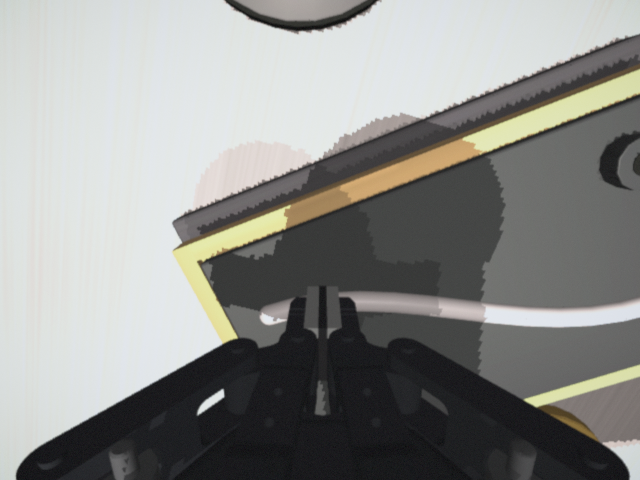

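The tip is still centred on the bead. The end cap at (268,316) is about 22 mm further on, as planned. I'll run to the end, then lift.

>>> drive_tool --deltas '[[[-0.09,-0.58,0],[0,0,0]],[[-0.12,-0.58,0],[0,0,0]],[[-0.14,-0.57,0],[0,0,0]],[[-0.13,-0.42,0],[0,0,0]],[[0,0,0],[0,0,0]]]'

```text
clock: 9.3
position: [682.6, 85.3, 52.4]
ee_rot: [0.793, -0.609, 0.001, -0.001]
contact_force: [-1.0, -0.4, 3.1]
gripper_width: -0.3
grasp_force: 1.7
```

>>> drive_tool --deltas '[[[0,0,-0.2],[0,0,0]],[[0,0,-0.3],[0,0,0]],[[0,0,-0.6],[0,0,0]],[[0,0,-1.5],[0,0,0]],[[0,0,-2.5],[0,0,0]],[[0,0,-2.5],[0,0,0]],[[0,0,-2.0],[0,0,0]],[[0,0,-1.0],[0,0,0]],[[0,0,0],[0,0,0]],[[0,0,0],[0,0,0]]]'

```text
clock: 10.3
position: [680.9, 84.7, 157.7]
ee_rot: [0.793, -0.61, -0.001, 0.0]
contact_force: [-0.3, -1.0, -0.1]
gripper_width: -0.1
grasp_force: 0.0
```

```bash
python3 - <<'E'
from plan import *
s=arm.read_state();d=get_image("scene")
print(s["clock"],s["position"],s["contact_force"])
cv2.imwrite("pics/s1.png",d["img"][:,:,::-1])
E
```

```text
10.3 [680.86496024  84.72565972 157.69051767] [-0.30924447 -1.00443766 -0.12119721]
```

View pics/s1.png

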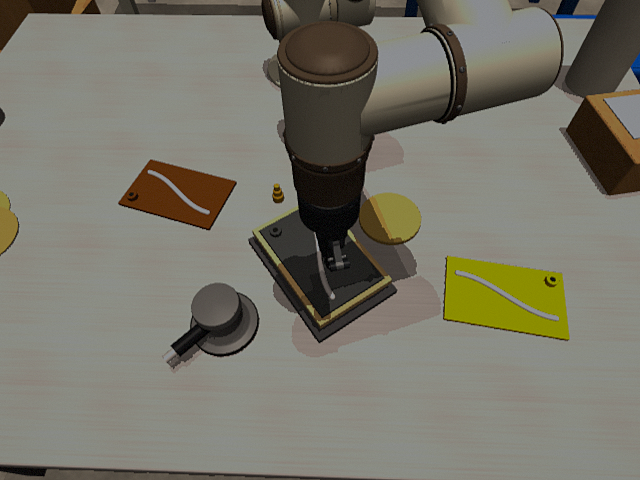

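The tool is clear of the plate. The plate is still in its cradle, and the sander (216,310), discs (390,218) and coupler (278,192) are where they were.

```bash
python3 -c "
from bench import arm
print(arm.job_done())"
```

```text
the job is handed in; nothing more can be done
None
```

I ran the shut fingertips along the whole bead, from the boss end to the far end, at about 3 to 4 N with the cradle down roughly 4 mm of its 12 mm. Then I lifted clear, with the plate and bystanders still in place, and handed the job in at about 10 s.

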